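Refit a circuit board under its hold-down plate

TASK

Put the circuit board back into its brown housing: slide its bare edge under the spring-steel hold-down plate, all the way to the end stops, without bending the plate up, and press the board flat onto the ledges against the two sprung earth pins. Leave the screwdriver, screw dish, housing cover and multimeter where they are. Finish while still holding the board pressed flat, ready for its screws: do not let go.

Things in the scene. Friction and masses are not known exactly. Their poses are not given: they have to be found in the camera images.
- board: loose green circuit board, 110 x 80 x 2.4 mm, 0.16 kg, lying level, parts up, on a pink foam pad (140 x 110 mm, top 20 mm above the table). Origin: centre of its flat underside. x runs along the length towards the bare edge that goes under the plate (a white line marks the bare 19 mm), y across, z up. Other parts than the transformer are at most 12 mm high
- transformer (a point): centre of the yellow-taped transformer fixed on the board, the natural grip: a box 34 mm along the board's x, 28 mm along y, 34 mm tall. This point is 17 mm above the board's top face (19.4 mm above the underside) and 18 mm from the board's centre, away from the bare edge. The 26 mm of board on either side of it (y) is free of parts. Axes as the board's
- board_edge (a point): middle of the board's bare 80 mm edge, on the underside, 55 mm from the board's centre. Axes as the board's
- housing: brown open-topped lower shell, 158 x 96 mm, top 42 mm above the table, screwed to an aluminium plate; does not move. Origin on the table, x the way the board slides in. Ledges along both side walls, tops at 24 mm, carry the board's long sides. Side walls are 84 mm apart (2 mm spare each side of the board), 89 mm near the top. The near wall's inner face is at x = -80 mm
- home (a point): point fixed in the housing (its x = 62 mm, y = 0, z = 24 mm) where board_edge lies when the board is fully home: midway between the two end stops (5 mm high), at their face, level with the ledges' tops. Axes as the housing's
- leaf_edge (a point): middle of the free edge of the steel hold-down plate, on its underside: 6 mm above the ledges and 16 mm before home. The plate is 60 mm wide, level, fixed at its far edge to the end wall 24 mm further on, and laps 16 mm over a board that is home. From this edge its lip flares up, 5 mm further towards the robot
- leaf (a joint): bending of the spring-steel hold-down plate, rad: 0 = untouched, positive = its free edge bent up (0.1 rad is about 2.4 mm at the free edge). About 1.5 N under the free edge starts to bend it; it springs back
- pin_left (a joint): sprung earth pin (gold, 5 mm thick) on the +y side of home, 97 mm before it and 20 mm to the side, standing 5 mm above the ledges: m pressed down, 0 = up, 0.005 = level with the ledges. It takes about 2.1 N to start and 3.6 N at 0.005; unheld, the two pins keep the board's rear up
- pin_right (a joint): the same pin on the -y side of home
- screwdriver: orange-handled screwdriver, 150 mm long, lying on the mat; bystander
- screw_dish: round steel dish with screws, 76 mm across, 16 mm high; origin at its underside; bystander
- cover: brown upper half of the housing, 158 x 96 x 22 mm; origin at its underside; bystander
- multimeter: yellow multimeter, 150 x 75 x 42 mm; origin at its underside; bystander
Mind the look-alikes: they are no part of the job. Of the things that look like the board, the middle-sized one is meant.

How it is judged (in metres and radians):
On the way:
1. the board's bare edge is tucked under the hold-down plate, with the plate down (x of board_edge in the frame of home above -0.01 m and y of board_edge in the frame of home between -0.006 and 0.006 m and z of board_edge in the frame of home between -0.003 and 0.0036 m and value of joint leaf below 0.1 rad), for 0.2 s.
At the end, for the whole second after the job is handed in: Bare edge under the plate, within 5 mm of the stops and 2 mm of ledge level, in line with the housing within 0.06 rad; board level within 0.03 rad, both earth pins pressed at least 3.7 of 5 mm; plate down (below 0.06 rad); fingers on the board with more than 2 N (x of board_edge in the frame of home between -0.005 and 0.003 m and y of board_edge in the frame of home between -0.004 and 0.004 m and z of board_edge in the frame of home between -0.002 and 0.002 m and angle between the x axis of transformer and the x axis of home, either way round below 0.06 rad and angle between transformer's own z axis and vertical below 0.03 rad and value of joint each of pin_left, pin_right above 0.0037 m and value of joint leaf below 0.06 rad and contact force between the fingers and board above 2 N); the arm keeps its last pose, push and grip.
It fails at once if the hold-down plate is bent up by more than 0.15 rad (3.6 mm at its free edge) (value of joint leaf above 0.15 rad).
It fails at once if the screwdriver, screw dish, cover or multimeter is moved by more than 20 mm (distance of any of screwdriver, screw_dish, cover, multimeter from where it was at the start of the episode above 0.02 m).
It also fails if it takes over 48 s, if anything falls off the work surface, if the arm or the gripper's body presses on something with over 40 N, if the wrist force passes 120 N, or if a joint passes its speed limit or range.

ROBOT

A 6-joint arm with a two-finger parallel gripper is mounted at the origin on the work surface. World frame = base frame: x ahead of the robot, y to its left, z up, the work surface at z = 0. Lengths are in m, angles in degrees, forces in N, time in s.
With the tool pointing down it reaches from about 0.375 to 0.9 m from the base axis. Payload 3.1 kg.
Tool frame: the origin (TCP) lies at the very end of the fingers, on their centre line; the grasp point (between the pads) lies 19 mm behind it (grip_point_offset is the distance from the TCP to the grasp point, in m); y points along the fingers, x is the direction in which the jaws open and shut, and the axes are right-handed (so a half turn about y gives the same grasp; the last joint's range is limited). The gripper opens to 87 mm and grips with 3 to 60 N. Pads are 19 mm wide; open, the fingers measure 117 mm over their backs; the gripper's body (75 mm by 190 mm) begins 51 mm behind the grasp point.
Start: joints at [60.476, 30.224, 82.088, -0, 67.689, -10.227], TCP at [0.207, 0.59, 0.223] pointing down, gripper open.
Joint ranges: [-176.69, 176.69], [-43.24, 126.21], [12.49, 139.97], [-82, 262], [0, 151.66], [-163.58, 163.58]. Speed limits (degrees/s): [159.86, 159.86, 180, 180, 180, 180].

INTERFACE

Orientations are given as a 3x3 rotation matrix whose columns are the frame's x, y, z axes.
In Python, from rig import * gives the robot as it stands.
- The arm moves only by the tool send_rows, never from a script. Its argument "moves" is text: rows parted by semicolons, each of 5 numbers parted by spaces: the finger opening in mm, from 0 to 87, then the shift along the tool's x, y, z in mm, then the turn about the tool's y in degrees. In form: fingers dx dy dz yaw; .... A call has 1 to 20 rows; each row shifts and turns the commanded pose from where the row before left it, along the tool's axes as they then stand; what a row does not reach is not made up. A row lasts 1/12 s, in which the tool goes at most 41.7 mm and 7.16 degrees, less where a joint would pass 70% of its speed; a pose out of reach is approached as far as the arm can. A call is refused whole if a number of a shift passes 41.7 or a number of a turn 7.16, either way. A call with a gripper value outside its range is refused whole. The fingers move at their own pace and stop on an object; the grip force is fixed at half the most. Time passes only in rows, so rows that do not move let the fingers close. It gives the time, the measured TCP pose, the force and the opening at its end, in the units of the state.
- read_state(): the state, without advancing time (a new reading comes with each control period).
- capture(name): name is "side" or "top" or "wrist"; returns a dict with "image" (420x560x3 uint8, blue, green, red), "z_map" (420x560 float32, m along the optical axis (not along the pixel's ray), 0 where there is no reading), "mtx" (3x3 intrinsics, pixels), "origin" and "rotation" of the camera in the world; the wrist camera has in their place "tool_from_camera" (4x4, takes a point from camera to tool coordinates, whose origin is the TCP and whose axes are the tool frame's). Camera axes: x right, y up, looking along -z (the intrinsics and any distortion apply to the point x, -y, -z); pixel columns grow to the right and rows downward; lengths in m; the calibration is good to about 2 mm. The wrist camera is an equidistant fisheye: a pixel r from the principal point sees the ray r / f radians off the axis. A picture is of the moment at which its call begins: read the wrist's pose just before it.
- hand_in(): hands the job in, once; it reports no verdict.
Trained networks look in a picture, given as the dict that the camera call returned (one of the last four; its "shot" number tells which), for a name from the list of things; names that differ only in an ending like _2 or _b are one class to them, and where a whole thing is asked for, a point or a joint stands for the part that bears it (a point fixed in the world has none). Each returns a list of dicts, best first, with "p" (0 to 1); they miss things now and then, are a little off and sometimes report something else, mostly with a low value. They report only what shows in the picture. A call takes as long as a camera call. They do not tell look-alikes from the thing itself.
- search_frame(picture, name): "bbox" ([left, top, right, bottom] in pixels, round what is visible of it).
- masks_of(picture, name): "region" (420x560 bool, what is visible of it) and "bbox" ([left, top, right, bottom] in pixels, round what is visible of it).
- mark_of(picture, name): "pixel" ([row, column] in pixels: a listed point, or the origin of a listed thing).
The state is a dict: "time_s": time; "joint_positions": joint angles; "qvel": joint speeds; "tau": joint torques, N m; "position": TCP position; "tcp_rot": TCP orientation; "force": force on the tool from outside, world axes, zero at the start; "moment": the same for the moment, N m; "opening": opening from 0.0 (shut) to 1.0 (fully open).
Only numpy, scipy, OpenCV 4.12 (cv2) and the standard library are available. Lean on these libraries where they do the work, as an engineer would, in place of code of your own. Each camera call takes 0.05 s, during which the arm holds its last target. There are 200 camera calls.

## Working session

There is one attempt and no reset: what is moved stays moved. The work goes in short steps, Python scripts to look and compute and a tool call to move; the robot and the scene stay as the last step left them, time stands still between calls to the robot, and variables do not carry over. Pictures are saved under pics/ and viewed, about 8 in all and at most 12, crops included, and the job is handed in when it is done.

Besides the shell and the picture viewer there is one more tool, called after "Emit:" as a command line: name --argument value ..., lists and objects as JSON in quotes. send_rows: Moves the arm, as the interface text tells. Its arguments: {"type":"object","properties":{"moves":{"type":"string"}},"required":["moves"]}

```bash
mkdir -p pics; ls
cat > h.py <<'E'
from rig import *
import numpy as np, cv2
def rays(p,uv):
    K=p["mtx"]; uv=np.atleast_2d(uv).astype(float)
    return np.c_[(uv[:,0]-K[0,2])/K[0,0], -(uv[:,1]-K[1,2])/K[1,1], -np.ones(len(uv))]
def world(p,uv,z):      # pixel (col,row) -> world at depth z
    return np.array(p["origin"])+(rays(p,uv)*np.atleast_1d(z)[:,None])@np.array(p["rotation"]).T
def onplane(p,uv,h):    # pixel -> world at height h
    d=rays(p,uv)@np.array(p["rotation"]).T; o=np.array(p["origin"])
    return o+d*((h-o[2])/d[:,2])[:,None]
E
python3 - <<'E'
from h import *
s=read_state(); print(s)
for n in ["top","side"]:
    p=capture(n); cv2.imwrite(f"pics/{n}0.png",p["image"]); print(n,p["origin"],p["rotation"],p["mtx"])
    for k in ["board","transformer","board_edge","housing","home","leaf_edge"]:
        for d in search_frame(p,k)[:4]: print(k,"box",np.round(d["bbox"]),round(d["p"],2))
        for d in mark_of(p,k)[:4]: print(k,"mark",np.round(d["pixel"],1),round(d["p"],2))
E
```

```text
pics
{'time_s': 0.0, 'joint_positions': array([ 6.04746175e+01,  3.02771843e+01,  8.21569248e+01, -8.04883028e-04,
        6.76863509e+01, -1.02259789e+01]), 'qvel': array([ 0.01330174, -0.00927979,  0.01041569, -0.08807886,  0.0718105 ,
       -0.05095193]), 'tau': array([ 1.11293843e-04, -4.40038133e+01, -1.76591724e+01,  6.31416868e-02,
        5.84713288e-02, -2.00482464e-04]), 'position': array([0.20616594, 0.58925199, 0.22158772]), 'tcp_rot': array([[ 3.30498460e-01, -1.02478407e-03, -9.43805975e-01],
       [ 9.43804258e-01, -1.83580007e-03,  3.30499853e-01],
       [-2.07133006e-03, -9.99997790e-01,  3.60466472e-04]]), 'force': array([-0.05517184, -0.80553081, -0.10589663]), 'moment': array([-0.02669599,  0.01443077, -0.04548159]), 'opening': 0.9954498418405615}
top [ 0.53960561 -0.08446492  1.01700418] [[-0.00345798  0.99725045 -0.07402414]
 [-0.99999257 -0.00332222  0.001957  ]
 [ 0.0017057   0.07403036  0.99725453]] [[415.94962795   0.         281.08943886]
 [  0.         415.94962795 210.08223274]
 [  0.           0.           1.        ]]
board box [310. 204. 350. 252.] 
[... 1338 characters left out ...]

board mark [280.6 375. ] 0.61
board mark [254.6 263.8] 0.57
transformer box [333. 257. 426. 303.] 0.82
transformer box [163. 270. 201. 305.] 0.79
transformer box [235. 238. 294. 271.] 0.66
transformer mark [250.  256.6] 0.95
transformer mark [271.  393.8] 0.79
transformer mark [278.5 178.5] 0.77
board_edge box [161. 269. 200. 310.] 0.86
board_edge box [235. 239. 294. 268.] 0.76
board_edge box [332. 255. 425. 307.] 0.71
board_edge mark [282.8 334.3] 0.68
housing box [214. 145. 296. 182.] 0.7
housing mark [155.1 273.8] 0.69
housing mark [166.  256.5] 0.65
home box [214. 140. 302. 181.] 0.57
home mark [157.3 280.8] 0.85
leaf_edge box [274. 146. 285. 159.] 0.54
leaf_edge mark [157.4 273.7] 0.49
```

Run:
```python
import cv2
a=cv2.imread("pics/top0.png"); cv2.imwrite("pics/top0b.png",cv2.resize(a[90:340,130:430],(720,600),interpolation=cv2.INTER_CUBIC))
```

```text
(no output)
```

View pics/top0.png

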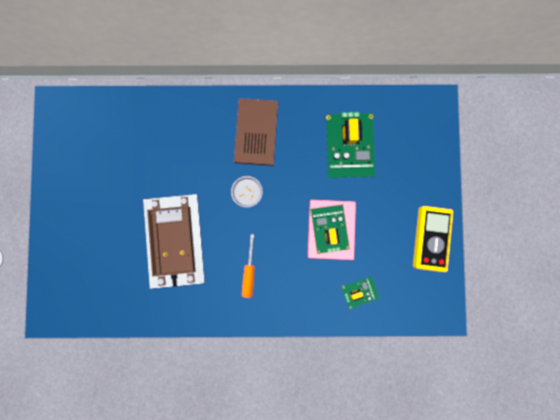

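View pics/top0b.png

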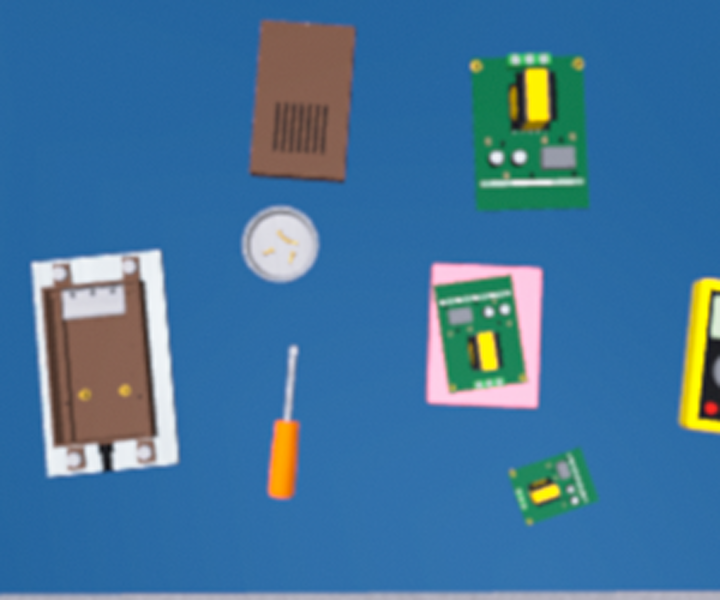

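Three boards: large (350,145), middle on the pink pad (330,228), small (360,292). The middle one on the pad fits both the "middle-sized" and "on the foam pad" clues; the enlarged crop confirms it. Now for measurement.

```bash
cat > m.py <<'E'
from h import *
def cloud(p):
    v,u=np.mgrid[0:420,0:560]; uv=np.c_[u.ravel(),v.ravel()]
    return world(p,uv,p["z_map"].ravel()).reshape(420,560,3)
def rect(pts):
    r=cv2.minAreaRect(pts.astype(np.float32)*1000); b=cv2.boxPoints(r)
    return np.round(r[0],1),np.round(r[1],1),round(r[2],1)
E
python3 - <<'E'
from m import *
p=capture("top"); W=cloud(p)
for k in ["board","transformer"]:
  for d in masks_of(p,k)[:3]: 
    m=d["region"]; z=W[...,2][m]; print(k,d["p"],m.sum(),np.round(np.percentile(z,[2,25,50,75,98])*1000,1))
    vu=np.argwhere(m); print(rect(onplane(p,vu[:,::-1],0.0224)[:,:2]))
# board by colour on the pad
hsv=cv2.cvtColor(p["image"],cv2.COLOR_BGR2HSV)
g=((hsv[...,0]>50)&(hsv[...,0]<90)&(hsv[...,1]>80)).astype(np.uint8); g[:195]=0; g[265:]=0; g[:,:300]=0; g[:,362:]=0
vu=np.argwhere(g); print("green",rect(onplane(p,vu[:,::-1],0.0224)[:,:2]))
h=(W[...,2]>0.046)&(W[...,2]<0.07); h[:195]=0; h[265:]=0; h[:,:300]=0; h[:,362:]=0
print("transf",h.sum(),rect(W[h][:,:2]),np.median(W[h][:,2]))
# housing rim
for d in masks_of(p,"housing")[:1]:
    m=d["region"]; z=W[...,2][m]; print("hous",m.sum(),np.round(np.percentile(z,[2,25,50,75,98])*1000,1))
h=(W[...,2]>0.036)&(W[...,2]<0.048); h[:190]=0; h[295:]=0; h[:,:140]=0; h[:,210:]=0
print("rim",h.sum(),rect(W[h][:,:2]))
for k in ["home","leaf_edge","housing","pin_left","pin_right"]:
  for d in mark_of(p,k)[:2]:
    print(k,d["p"],np.round(onplane(p,[d["pixel"][::-1]],{"home":.024,"leaf_edge":.030,"housing":0,"pin_left":.029,"pin_right":.029}[k])[0]*1000,1))
for k,z in [("transformer",.0394),("board_edge",.02),("board",.02)]:
  for d in mark_of(p,k)[:4]: print(k,d["p"],np.round(onplane(p,[d["pixel"][::-1]],z)[0]*1000,1))
E
```

```text
board 0.79 1535 [18.4 21.2 22.8 25.2 57.8]
(array([ 567.8, -203.5]), array([110.3,  80.2]), 7.9)
board 0.76 2972 [-0.1  2.6  4.3  9.4 54.7]
(array([ 771.6, -255.7]), array([158.4, 114. ]), 1.4)
board 0.73 4872 [ 3.7  8.7 12.  24.7 43.1]
(array([540.6, 171.3]), array([215.6, 132.1]), 5.6)
transformer 0.95 1534 [18.4 21.2 22.8 25.2 57.8]
(array([ 568. , -203.6]), array([110.2,  80.2]), 8.1)
transformer 0.89 3024 [-0.2  2.6  4.3  8.8 54.7]
(array([ 770.6, -255.9]), array([160.6, 114.6]), 1.0)
transformer 0.63 787 [-2.5  0.3  2.   4.6 27.4]
(array([ 417.1, -274.4]), array([58.9, 78.1]), 18.0)
green (array([ 568.9, -202.2]), array([104.2,  74.3]), 7.7)
transf 180 (array([ 550.1, -206.1]), array([34.2, 28.6]), 8.6) 0.05516677058259095
hous 4835 [ 3.9  8.8 12.1 24.8 43.1]
rim 432 (array([537.8, 174.1]), array([163.4,  97.7]), 5.5)
home 0.9 [604.8 180.7  24. ]
leaf_edge 0.53 [593.5 182.2  30. ]
housing 0.66 [540.7 178.5   0. ]Traceback (most recent call last):
  File "<stdin>", line 19, in <module>
ValueError: it knows: board, board_edge, cover, home, housing, leaf_edge, multimeter, screw_dish, screwdriver, transformer
```

Emit:
send_rows --moves "87 0 0 0 -6.8;87 0 0 0 -6.8;87 0 0 0 -6.8;87 0 0 0 -6.9;87 -32.5 0 -16.6 0;87 -32.5 0 -16.6 0;87 -32.5 0 -16.6 0;87 -32.5 0 -16.6 0;87 -32.5 0 -16.6 0;87 -32.5 0 -16.6 0;87 -32.5 0 -16.6 0;87 -32.5 0 -16.6 0;87 -32.5 0 -16.6 0;87 -32.5 0 -16.6 0;87 -32.5 0 -16.6 0;87 -32.5 0 -16.6 0;87 -32.5 0 -16.6 0;87 -32.5 0 -16.6 0"

```text
time_s: 3.15
position: [0.5009, 0.17, 0.2228]
tcp_rot: [[-0.139, 0.0, -0.99], [0.99, 0.0, -0.139], [0.0, -1.0, -0.0]]
force: [0.1, 0.6, 0.2]
opening: 1.002
```

Emit:
send_rows --moves "87 0 0 0 0;87 0 0 0 0;87 0 0 0 0"

```text
time_s: 3.4
position: [0.4995, 0.1717, 0.2224]
tcp_rot: [[-0.138, -0.001, -0.99], [0.99, 0.0, -0.138], [0.001, -1.0, 0.001]]
force: [-0.0, 0.0, 0.1]
opening: 1.001
```

```bash
cat >> m.py <<'E'
def wrays(p,uv):   # fisheye rays, camera frame
    K=p["mtx"]; uv=np.atleast_2d(uv).astype(float); d=uv-[K[0,2],K[1,2]]
    r=np.linalg.norm(d,axis=1); t=r/K[0,0]; s=np.where(r>0,np.sin(t)/np.maximum(r,1e-9),0)
    return np.c_[d[:,0]*s,-d[:,1]*s,-np.cos(t)]
def wpose(p,s):
    T=np.eye(4); T[:3,:3]=s["tcp_rot"]; T[:3,3]=s["position"]; return T@np.array(p["tool_from_camera"])
def wworld(p,s,uv,z): # depth along axis
    r=wrays(p,uv); r=r/(-r[:,2:]) ; T=wpose(p,s); return (r*np.atleast_1d(z)[:,None])@T[:3,:3].T+T[:3,3]
def wplane(p,s,uv,h):
    T=wpose(p,s); d=wrays(p,uv)@T[:3,:3].T; o=T[:3,3]; return o+d*((h-o[2])/d[:,2])[:,None]
def wcloud(p,s):
    v,u=np.mgrid[0:420,0:560]; return wworld(p,s,np.c_[u.ravel(),v.ravel()],p["z_map"].ravel()).reshape(420,560,3)
E
python3 - <<'E'
from m import *
import pickle
s=read_state(); p=capture("wrist"); pickle.dump((s,p),open("w1.pkl","wb")); cv2.imwrite("pics/w1.png",p["image"])
print(s["position"],s["tcp_rot"],s["joint_positions"],s["time_s"]); print(p["tool_from_camera"],p["mtx"])
for k,z in [("home",.024),("leaf_edge",.03),("housing",0)]:
  for d in mark_of(p,k)[:2]: print(k,d["p"],d["pixel"],np.round(wplane(p,s,[d["pixel"][::-1]],z)[0]*1000,1))
E
```

```text
[0.49947539 0.17168714 0.22239359] [[-1.38306238e-01 -1.11006251e-03 -9.90388889e-01]
 [ 9.90389358e-01  4.01728755e-04 -1.38306754e-01]
 [ 5.51396838e-04 -9.99999303e-01  1.04383251e-03]] [ 6.81969015e+00  2.28164307e+01  9.59131121e+01  3.46555304e-02
  6.13308803e+01 -9.11468170e+01] 3.4
[[ 9.99999954e-01 -2.21779043e-04  2.07161509e-04 -5.74854079e-04]
 [ 2.64129667e-04  2.99849759e-01 -9.53986400e-01 -1.63204221e-01]
 [ 1.49456862e-04  9.53986411e-01  2.99849804e-01  8.40392479e-02]
 [ 0.00000000e+00  0.00000000e+00  0.00000000e+00  1.00000000e+00]] [[325.1922621    0.         272.63190179]
 [  0.         325.1922621  209.19953075]
 [  0.           0.           1.        ]]
home 0.59 [269.7, 269.5] [607.9 182.3  24. ]
leaf_edge 0.68 [260.7, 270.4] [592.2 181.4  30. ]
housing 0.56 [213.6, 269.0] [542.4 172.6   0. ]
housing 0.35 [274.3, 137.4] [660.   -2.5   0. ]
```

View pics/w1.png

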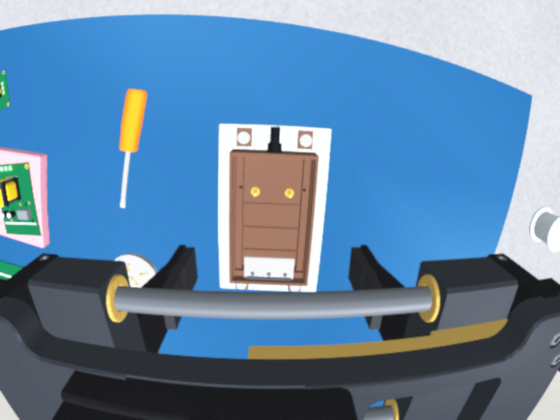

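The view shows the housing with its gold pins at (255,192) and (290,193), the steel plate spanning about (244–296, 258–280), and the opening at the top facing the robot. I'll refine the housing pose from these.

Run:
```python
from m import *
import pickle
s,p=pickle.load(open("w1.pkl","rb")); im=p["image"]; hsv=cv2.cvtColor(im,cv2.COLOR_BGR2HSV); H,S,V=[hsv[...,i].astype(int) for i in range(3)]
m=((H>18)&(H<35)&(S>130)&(V>130)); m[:180]=0; m[205:]=0; m[:,:240]=0; m[:,305:]=0
n,l,st,c=cv2.connectedComponentsWithStats(m.astype(np.uint8)); ok=[i for i in range(1,n) if st[i,4]>15]
P=wplane(p,s,c[ok],.029)*1000; print("pins",c[ok],np.round(P,1))
d=P[1]-P[0]; print("pin sep",np.linalg.norm(d), "yaw",np.degrees(np.arctan2(d[1],d[0]))+0, "mid",P[:2].mean(0))
# plate: bright, low sat inside
m=((S<70)&(V>150)); m[:254]=0;m[281:]=0;m[:,:241]=0;m[:,298:]=0
n,l,st,c=cv2.connectedComponentsWithStats(m.astype(np.uint8)); i=1+np.argmax(st[1:,4]); vu=np.argwhere(l==i)
print("leaf",st[i],rect(wplane(p,s,vu[:,::-1],.031)[:,:2]))
# brown shell at rim height
b=((H<20)|(H>170))&(S>70)&(V>25)&(V<190); b[:140]=0;b[290:]=0;b[:,:222]=0;b[:,326:]=0
n,l,st,c=cv2.connectedComponentsWithStats(b.astype(np.uint8)); i=1+np.argmax(st[1:,4]); print(st[i])
vu=np.argwhere(l==i); print("shell",rect(wplane(p,s,vu[:,::-1],.042)[:,:2]))
W=wcloud(p,s); print("z under leaf centre/floor/rim",W[268,270],W[215,270],W[220,315])
h=(W[...,2]>.038)&(W[...,2]<.046); h[:140]=0;h[285:]=0;h[:,:222]=0;h[:,326:]=0; print("rim",h.sum(),rect(W[h][:,:2]))
cv2.imwrite("pics/w1c.png",cv2.resize(im[140:300,210:340],(650,800)[0:2][:1]+(600,) if 0 else (488,600),interpolation=cv2.INTER_CUBIC))
```

```text
pins [[254.86956522 191.14492754]
 [288.92537313 192.6119403 ]] [[508.7 152.1  29. ]
 [505.1 190.6  29. ]]
pin sep 38.608742639110616 yaw 95.40248235251458 mid [506.87103574 171.33680477  29.        ]
leaf [ 243  256   53   23 1068] (array([600.4, 180.3]), array([29.1, 63.2]), 5.3)
[ 230  150   88  136 9463]
shell (array([539. , 174.6]), array([160.3,  93.3]), 5.5)
z under leaf centre/floor/rim [0.60075776 0.1820501  0.03288274] [0.5397995  0.1735639  0.01296678] [0.53957899 0.22939664 0.01003051]
rim 1642 (array([535.6, 174.2]), array([168.3,  96.8]), 5.6)
```

View pics/w1c.png

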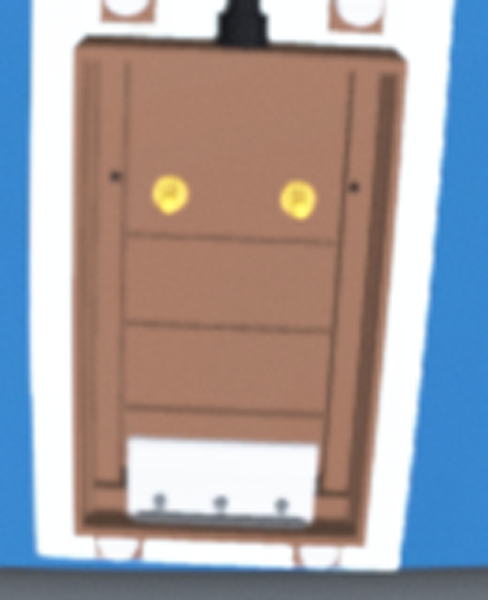

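Pins, plate and shell agree on the lateral line (122.2–122.6 mm) and yaw (5.4°). The axial position of home is about 620±2 mm. Now I'll go over the board and down.

Emit:
send_rows --moves "50 -31.8 0 0.2 0;50 -31.8 0 0.2 0;50 -31.8 0 0.2 0;50 -31.8 0 0.2 0;50 -31.8 0 0.2 0;50 -31.8 0 0.2 0;50 -31.8 0 0.2 0;50 -31.8 0 0.2 0;50 -31.8 0 0.2 0;50 -31.8 0 0.2 0;50 -31.8 0 0.2 0;50 -31.8 0 0.2 0;50 0 0 0 0;50 0 0 0 0;50 0 30 0 0;50 0 30 0 0;50 0 30 0 0;50 0 0 0 0;50 0 0 0 0"

```text
time_s: 5.18
position: [0.5496, -0.2041, 0.1315]
tcp_rot: [[-0.141, -0.004, -0.99], [0.99, 0.003, -0.141], [0.003, -1.0, 0.004]]
force: [-0.1, -0.3, -0.2]
opening: 0.574
```

Run:
```python
from m import *
s=read_state(); p=capture("wrist"); cv2.imwrite("pics/w2.png",p["image"])
print(s["position"],s["tcp_rot"][:,0],s["force"],s["time_s"],s["opening"])
for k,z in [("transformer",.0394),("board_edge",.02),("board",.02)]:
  for d in mark_of(p,k)[:2]: print(k,d["p"],d["pixel"],np.round(wplane(p,s,[d["pixel"][::-1]],z)[0]*1000,1))
```

```text
[ 0.54957651 -0.2040733   0.13145411] [-0.1412843   0.98996368  0.00326576] [-0.14693988 -0.29564206 -0.23652056] 5.1833 0.5740982046635273
transformer 0.9 [213.0, 273.1] [ 548.7 -204.1   39.4]
transformer 0.64 [37.4, 224.1] [ 412.8 -261.9   39.4]
board_edge 0.96 [319.5, 203.0] [ 682.1 -259.4   20. ]
board_edge 0.88 [281.0, 272.8] [ 623.4 -193.6   20. ]
board 0.87 [47.8, 214.1] [ 418.6 -272.4   20. ]
board 0.78 [224.7, 272.0] [ 566.  -202.6   20. ]
```

View pics/w2.png

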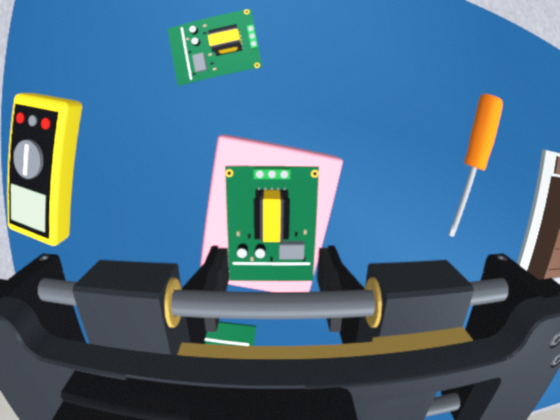

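The wrist view shows the right board: middle-sized, on the pink pad, transformer at (272,215), centred and squared to the gripper. Descending.

Emit:
send_rows --moves "50 0 30 0 0;50 0 30 0 0;50 0 25 0 0;50 0 13 0 0;50 0 3 0 0;50 0 3 0 0;50 0 1 0 0;50 0 0 0 0;50 0 0 0 0"

```text
time_s: 6.13
position: [0.5517, -0.2071, 0.029]
tcp_rot: [[-0.139, 0.002, -0.99], [0.99, -0.001, -0.139], [-0.002, -1.0, -0.002]]
force: [0.7, -0.2, 0.2]
opening: 0.576
```

Emit:
send_rows --moves "50 0 4 0 0;50 0 1 0 0;50 0 0.5 0 0;50 0 0 0 0;50 0 0 0 0"

```text
time_s: 6.55
position: [0.551, -0.2067, 0.0228]
tcp_rot: [[-0.139, 0.001, -0.99], [0.99, -0.0, -0.139], [-0.0, -1.0, -0.001]]
force: [-0.7, 0.2, 5.0]
opening: 0.573
```

Touching the board with 5 N. I'll back off slightly, then close.

Emit:
send_rows --moves "50 0 -0.6 0 0;50 0 0 0 0;24 0 0 0 0;24 0 0 0 0;24 0 0 0 0;24 0 0 0 0;24 0 0 0 0;24 0 0 0 0"

```text
time_s: 7.22
position: [0.5506, -0.2059, 0.0228]
tcp_rot: [[-0.139, -0.0, -0.99], [0.99, 0.001, -0.139], [0.001, -1.0, 0.0]]
force: [-0.2, 2.8, 4.4]
opening: 0.321
```

Emit:
send_rows --moves "24 0 -10 0 0;24 0 -25 0 0;24 0 -30 0 0;24 0 -30 0 0;24 0 -12 0 0;24 0 0 0 0;24 16 0 -0.4 0;24 31.5 0 -0.8 0;24 31.5 0 -0.8 0;24 31.5 0 -0.8 0;24 31.5 0 -0.8 0;24 31.5 0 -0.8 0;24 31.5 0 -0.8 0"

```text
time_s: 8.3
position: [0.5247, -0.0003, 0.1277]
tcp_rot: [[-0.139, -0.005, -0.99], [0.99, 0.001, -0.139], [0.002, -1.0, 0.005]]
force: [-0.2, 1.1, -1.7]
opening: 0.318
```

Emit:
send_rows --moves "24 31.5 0 -0.8 0;24 31.5 0 -0.8 0;24 31.5 0 -0.8 0;24 31.5 0 -0.8 0;24 31.5 0 -0.8 0;24 16 0 -0.4 0;24 0 0 0 1.3;24 0 0 0 1.2;24 0 0 0 0;24 0 0 0 0;24 0 0 0 0;24 0 0 0 0"

```text
time_s: 9.3
position: [0.5077, 0.1686, 0.1295]
tcp_rot: [[-0.094, -0.0, -0.996], [0.996, -0.0, -0.094], [-0.0, -1.0, 0.0]]
force: [-0.7, 0.4, -1.7]
opening: 0.32
```

Run:
```python
from m import *
s=read_state(); x=s["tcp_rot"][:,0]; print(s["position"],np.degrees(np.arctan2(x[1],x[0])),s["force"],s["opening"],s["time_s"])
p=capture("wrist"); cv2.imwrite("pics/w3.png",p["image"])
W=wcloud(p,s); R=s["tcp_rot"]; 
m=masks_of(p,"board"); 
for d in m[:1]:
    L=(W[d["region"]]-s["position"])@R*1000   # tool coords
    print(d["p"],d["bbox"],np.round(np.percentile(L,[1,50,99],axis=0),1))
    vu=np.argwhere(d["region"]); h=s["position"][2]-.0004
    print(rect(((wplane(p,s,vu[:,::-1],h)-s["position"])@R)[:,[0,2]]))
```

```text
[0.5076667  0.16861307 0.12949806] 95.41358544085277 [-0.66593081  0.41560506 -1.6705417 ] 0.31997594443734684 9.3
0.83 [199.2, 198.3, 350.2, 346.0] [[-39.2 -35.8 -58. ]
 [ -0.6  -1.3  18.5]
 [ 38.    0.8  38.6]]
(array([ -0.8, -10.6]), array([99.6, 80.9]), 89.9)
```

View pics/w3.png

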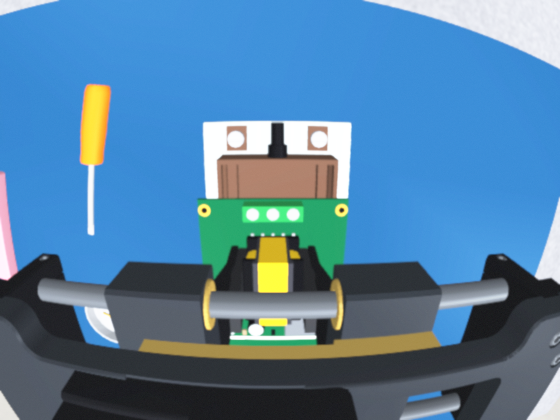

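```bash
cat > avg.py <<'E'
from m import *
import sys
A=[];F=[];Z=[]
for i in range(int(sys.argv[1])):
    s=read_state(); A.append(s["position"]*1000); F.append(s["force"]); Z.append(s["tcp_rot"]); capture("side")
A=np.array(A); m=A.mean(0); u=np.array([.9955,.095])
print(np.round(A,1).tolist()); print("mean",np.round(m,2),"axial",round(m[:2]@u,2),"lat",round(-m[0]*.095+m[1]*.9955,2),"F",np.round(np.mean(F,0),1),"yaw",np.degrees(np.arctan2(np.mean(Z,0)[1,0],np.mean(Z,0)[0,0]))-90,"tool y",np.round(np.mean(Z,0)[:,1],4),s["time_s"],s["opening"])
E
python3 avg.py 10
```

```text
[[507.7, 168.9, 129.7], [507.7, 169.0, 129.7], [507.7, 169.1, 129.7], [507.7, 169.3, 129.7], [507.6, 169.4, 129.7], [507.6, 169.5, 129.7], [507.6, 169.5, 129.7], [507.6, 169.6, 129.7], [507.5, 169.6, 129.7], [507.5, 169.7, 129.7]]
mean [507.63 169.35 129.7 ] axial 521.43 lat 120.36 F [ 0.  -0.1 -1.1] yaw 5.477356741748878 tool y [ 1.e-04  0.e+00 -1.e+00] 9.85 0.32219089647661414
```

Emit:
send_rows --moves "24 1.7 10 0 0;24 0 20 0 0;24 0 20 0 0;24 0 15 0 0;24 0 8 0 0;24 0 0 0 0;24 0 0 0 0;24 0 0 0 0;24 0 0 0 0;24 0 0 0 0;24 0 0 0 0;24 0 0 0 0;24 0 0 0 0;24 0 0 0 0;24 0 0 0 0;24 0 0 0 0"

```text
time_s: 11.23
position: [0.5074, 0.1713, 0.0567]
tcp_rot: [[-0.096, -0.0, -0.995], [0.995, -0.0, -0.096], [-0.0, -1.0, 0.0]]
force: [-0.2, -0.4, -1.3]
opening: 0.322
```

```bash
python3 avg.py 3
python3 - <<'E'
from m import *
s=read_state(); p=capture("wrist"); q=capture("side")
a=cv2.resize(p["image"][100:300,180:380],(400,400),interpolation=cv2.INTER_CUBIC)
b=cv2.resize(q["image"][120:200,190:320],(650,400),interpolation=cv2.INTER_CUBIC)[:, :400*650//650]
cv2.imwrite("pics/w4.png",np.hstack([a,b]))
E
```

```text
[[507.4, 171.3, 56.7], [507.4, 171.3, 56.6], [507.4, 171.3, 56.6]]
mean [507.37 171.27  56.64] axial 521.36 lat 122.3 F [-0.3  0.2 -1.2] yaw 5.50214959351058 tool y [-1.e-04 -0.e+00 -1.e+00] 11.3333 0.3177857874816561
```

View pics/w4.png

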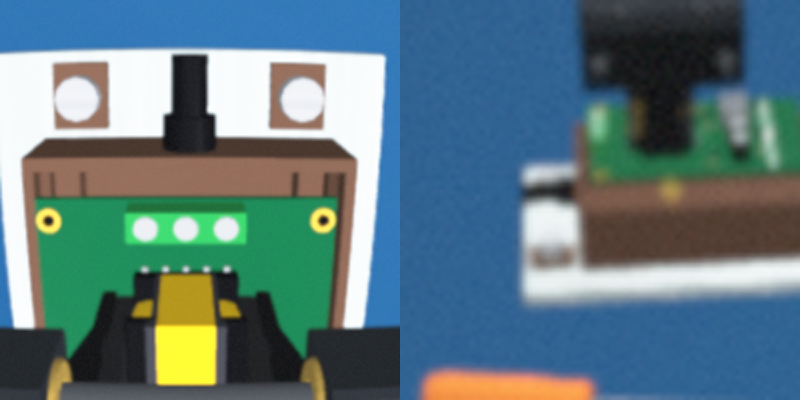

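The board is centred over the shell and clear of the near wall, but the shell looks about 1 mm to the right. I'll check that numerically at the rim.

```bash
cat > lat.py <<'E'
from m import *
s=read_state(); p=capture("wrist"); hsv=cv2.cvtColor(p["image"],cv2.COLOR_BGR2HSV).astype(int); H,S,V=hsv[...,0],hsv[...,1],hsv[...,2]
b=((H<20)|(H>170))&(S>60)&(V<190); g=(H>50)&(H<95)&(S>100)
loc=lambda u,v,h:((wplane(p,s,[[u,v]],h)-s["position"])@s["tcp_rot"])[0]*1000
for v in range(182,262,8):
    c=np.flatnonzero(b[v,170:400])+170; d=np.flatnonzero(g[v,170:400])+170
    if len(c)<2 or len(d)<2: continue
    L=loc(c[0]-.5,v,.042); R=loc(c[-1]+.5,v,.042); l=loc(d[0]-.5,v,s["position"][2]); r=loc(d[-1]+.5,v,s["position"][2])
    print(v,"shell",L[0].round(1),R[0].round(1),"mid",((L+R)/2)[0].round(2),"| board",l[0].round(1),r[0].round(1),"mid",((l+r)/2)[0].round(2))
E
python3 lat.py
```

```text
198 shell -47.7 48.0 mid 0.15 | board 27.1 38.5 mid 32.78
206 shell -47.4 47.7 mid 0.16 | board -34.7 32.7 mid -1.01
214 shell -47.2 48.1 mid 0.47 | board -34.5 39.6 mid 2.58
222 shell -47.6 47.9 mid 0.17 | board -40.9 39.4 mid -0.74
230 shell -47.4 47.7 mid 0.18 | board -40.7 39.8 mid -0.46
238 shell -47.2 47.6 mid 0.19 | board -40.5 39.6 mid -0.46
246 shell -47.6 48.0 mid 0.2 | board -40.9 39.4 mid -0.74
254 shell -47.5 47.9 mid 0.21 | board -40.7 39.8 mid -0.45
```

Emit:
send_rows --moves "24 0.7 8 0 0;24 0 8 0 0;24 0 4 0 0;24 0 0 0 0;24 0 0 0 0;24 0 0 0 0;24 0 0 0 0;24 0 0 0 0;24 0 0 0 0;24 0 0 0 0;24 0 0 0 0;24 0 0 0 0"

```text
time_s: 12.53
position: [0.5074, 0.172, 0.0368]
tcp_rot: [[-0.096, 0.0, -0.995], [0.995, 0.0, -0.096], [0.0, -1.0, -0.0]]
force: [-0.1, -0.5, -1.5]
opening: 0.32
```

```bash
python3 avg.py 3; python3 lat.py
```

```text
[[507.4, 172.0, 36.8], [507.4, 172.0, 36.7], [507.3, 172.0, 36.7]]
mean [507.36 171.99  36.73] axial 521.41 lat 123.01 F [ 0.2 -0.  -1.5] yaw 5.503593034775861 tool y [ 2.e-04  0.e+00 -1.e+00] 12.6333 0.3180235221620605
198 shell -48.3 47.4 mid -0.47 | board 29.2 31.4 mid 30.32
206 shell -48.2 47.2 mid -0.47 | board -34.7 32.7 mid -1.01
214 shell -48.0 47.1 mid -0.47 | board -34.5 39.6 mid 2.58
222 shell -48.4 47.5 mid -0.46 | board -40.9 39.4 mid -0.74
230 shell -48.3 47.3 mid -0.46 | board -40.7 39.8 mid -0.46
238 shell -48.1 47.2 mid -0.46 | board -40.5 39.6 mid -0.46
246 shell -48.0 47.1 mid -0.46 | board -40.9 39.4 mid -0.74
254 shell -48.0 47.1 mid -0.45 | board -40.7 39.8 mid -0.45
```

Emit:
send_rows --moves "24 0 3 0 0;24 0 2 0 0;24 0 2 0 0;24 0 1.5 0 0;24 0 0 0 0;24 0 0 0 0;24 0 0 0 0;24 0 0 0 0;24 0 0 0 0;24 0 0 0 0"

```text
time_s: 13.57
position: [0.5074, 0.172, 0.0283]
tcp_rot: [[-0.096, 0.0, -0.995], [0.995, 0.0, -0.096], [-0.0, -1.0, -0.0]]
force: [-0.8, -0.6, 3.5]
opening: 0.318
```

```bash
python3 avg.py 3; python3 lat.py | tail -2
```

```text
[[507.4, 172.0, 28.3], [507.5, 172.0, 28.3], [507.4, 172.0, 28.2]]
mean [507.44 172.    28.27] axial 521.49 lat 123.02 F [-0.8 -0.8  4.5] yaw 5.503578484542842 tool y [ 3.e-04  0.e+00 -1.e+00] 13.6667 0.31520650347715884
246 shell -48.2 47.3 mid -0.47 | board -40.9 39.4 mid -0.74
254 shell -48.2 47.3 mid -0.46 | board -40.7 39.2 mid -0.74
```

Emit:
send_rows --moves "24 0 0.6 0 0;24 0 0 -1 0;24 0 0 -1.5 0;24 0 0 -2 0;24 0 0 -2 0;24 0 0 -2 0;24 0 0 -2 0;24 0 0 -1.5 0;24 0 0 0 0;24 0 0 0 0;24 0 0 0 0;24 0 0 0 0"

```text
time_s: 14.77
position: [0.5199, 0.1732, 0.0277]
tcp_rot: [[-0.096, 0.001, -0.995], [0.995, 0.0, -0.096], [0.0, -1.0, -0.001]]
force: [-2.3, -0.6, 4.7]
opening: 0.318
```

```bash
python3 avg.py 2
python3 - <<'E'
from m import *
q=capture("top"); w=capture("wrist")
b=cv2.resize(q["image"][180:300,140:210],(350,600),interpolation=cv2.INTER_CUBIC)
a=cv2.resize(w["image"][140:360,180:360],(450,600),interpolation=cv2.INTER_CUBIC)
cv2.imwrite("pics/t5.png",np.hstack([b,a]))
E
```

```text
[[519.9, 173.2, 27.7], [519.9, 173.2, 27.7]]
mean [519.94 173.21  27.72] axial 534.06 lat 123.04 F [-1.6 -0.   5.3] yaw 5.501652618843011 tool y [ 1.5e-03  2.0e-04 -1.0e+00] 14.8167 0.3192552133644577
```

View pics/t5.png

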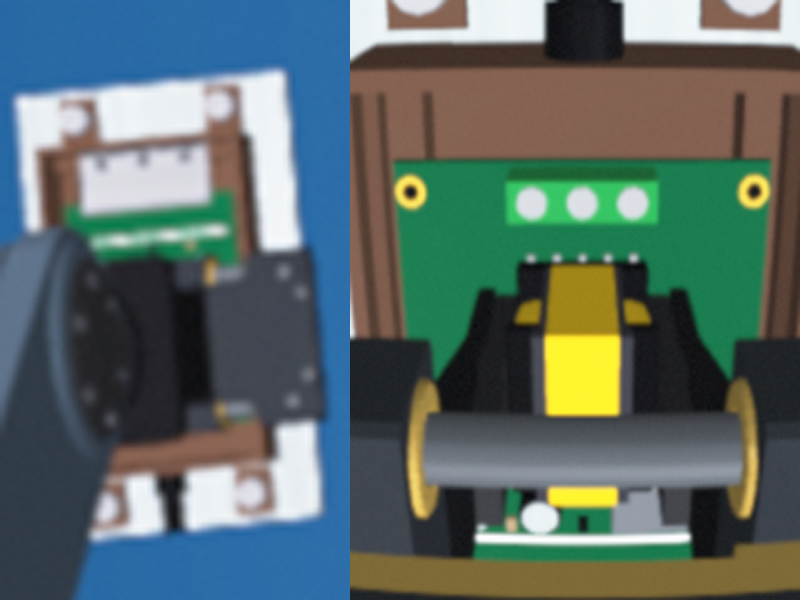

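The plate lies over the board's bare edge, looking undisturbed, and the side-wall gaps are even. The slide continues.

Emit:
send_rows --moves "24 0 0 -1.5 0;24 0 0 -1.5 0;24 0 0 -1.5 0;24 0 0 -1.5 0;24 0 0 -1.5 0;24 0 0 -1.5 0;24 0 0 -1 0;24 0 0 0 0;24 0 0 0 0;24 0 0 0 0"

```text
time_s: 15.8
position: [0.5302, 0.1742, 0.0278]
tcp_rot: [[-0.096, 0.002, -0.995], [0.995, 0.0, -0.096], [0.0, -1.0, -0.002]]
force: [-0.7, -0.0, 4.2]
opening: 0.321
```

Emit:
send_rows --moves "24 0 0 -1 0;24 0 0 -1 0;24 0 0 0 0;24 0 0 0 0;24 0 0 0 0"

```text
time_s: 16.22
position: [0.5316, 0.1743, 0.0276]
tcp_rot: [[-0.096, 0.001, -0.995], [0.995, 0.0, -0.096], [0.0, -1.0, -0.001]]
force: [-0.8, -0.1, 5.0]
opening: 0.318
```

Emit:
send_rows --moves "24 0 0 -1 0;24 0 0 -0.5 0;24 0 0 0 0;24 0 0 0 0;24 0 0 0 0;24 0 0 0 0"

```text
time_s: 16.72
position: [0.5329, 0.1744, 0.0276]
tcp_rot: [[-0.096, 0.0, -0.995], [0.995, 0.0, -0.096], [-0.0, -1.0, -0.0]]
force: [-1.1, -0.1, 4.3]
opening: 0.313
```

Emit:
send_rows --moves "24 0 0 -1 0;24 0 0 0 0;24 0 0 0 0;24 0 0 0 0;24 0 0 0 0"

```text
time_s: 17.13
position: [0.5338, 0.1745, 0.0276]
tcp_rot: [[-0.096, 0.0, -0.995], [0.995, -0.0, -0.096], [-0.0, -1.0, -0.0]]
force: [-1.9, 0.0, 4.8]
opening: 0.315
```

Emit:
send_rows --moves "24 0 0 -1 0;24 0 0 0 0;24 0 0 0 0;24 0 0 0 0;24 0 0 0 0"

```text
time_s: 17.55
position: [0.5348, 0.1746, 0.0276]
tcp_rot: [[-0.096, 0.0, -0.995], [0.995, 0.0, -0.096], [0.0, -1.0, -0.0]]
force: [-1.0, 0.3, 5.9]
opening: 0.319
```

Emit:
send_rows --moves "24 0 0 -0.8 0;24 0 0 0 0;24 0 0 0 0;24 0 0 0 0;24 0 0 0 0"

```text
time_s: 17.97
position: [0.5355, 0.1747, 0.0275]
tcp_rot: [[-0.096, -0.0, -0.995], [0.995, 0.0, -0.096], [0.0, -1.0, 0.0]]
force: [-1.8, 1.2, 4.1]
opening: 0.32
```

Emit:
send_rows --moves "24 0 0 -1 0;24 0 0 0 0;24 0 0 0 0;24 0 0 0 0;24 0 0 0 0"

```text
time_s: 18.38
position: [0.5354, 0.1747, 0.0274]
tcp_rot: [[-0.096, -0.002, -0.995], [0.995, -0.0, -0.096], [-0.0, -1.0, 0.002]]
force: [-3.6, -0.1, 5.6]
opening: 0.323
```

Emit:
send_rows --moves "24 0 0 -0.8 0;24 0 0 0 0;24 0 0 0 0;24 0 0 0 0;24 0 0 0 0"

```text
time_s: 18.8
position: [0.5355, 0.1747, 0.0274]
tcp_rot: [[-0.096, -0.004, -0.995], [0.995, -0.0, -0.096], [-0.0, -1.0, 0.004]]
force: [-4.4, -0.5, 5.0]
opening: 0.321
```

The board has stalled on the end stops: force is rising and x holds at 0.5355. I'll ease the push and press down.

Emit:
send_rows --moves "24 0 0 1.2 0;24 0 0.5 0 0;24 0 0.5 0 0;24 0 0.5 0 0;24 0 0 0 0;24 0 0 0 0;24 0 0 0 0;24 0 0 0 0;24 0 0 0 0"

```text
time_s: 19.55
position: [0.5354, 0.1747, 0.0268]
tcp_rot: [[-0.096, -0.001, -0.995], [0.995, -0.0, -0.096], [-0.0, -1.0, 0.001]]
force: [-3.9, -1.1, 10.6]
opening: 0.32
```

```bash
python3 avg.py 4; python3 lat.py|tail -3
```

```text
[[535.4, 174.7, 26.8], [535.4, 174.7, 26.8], [535.4, 174.7, 26.8], [535.4, 174.7, 26.8]]
mean [535.4  174.7   26.82] axial 549.58 lat 123.05 F [-4.8 -1.  11. ] yaw 5.502822948139368 tool y [-1.1e-03 -1.0e-04 -1.0e+00] 19.7 0.32136419994352483
238 shell -48.4 47.4 mid -0.47 | board -40.5 39.0 mid -0.74
246 shell -48.3 47.4 mid -0.47 | board -40.9 39.4 mid -0.74
254 shell -48.3 47.4 mid -0.46 | board -40.7 39.2 mid -0.74
```

Emit:
send_rows --moves "24 0 0.7 0 0;24 0 0.7 0 0;24 0 0 0 0;24 0 0 0 0;24 0 0 0 0;24 0 0 0 0;24 0 0 0 0"

```text
time_s: 20.38
position: [0.5354, 0.1747, 0.0268]
tcp_rot: [[-0.096, -0.001, -0.995], [0.995, -0.0, -0.096], [-0.0, -1.0, 0.001]]
force: [-7.2, -0.9, 20.6]
opening: 0.315
```

```bash
python3 avg.py 4
python3 - <<'E'
from m import *
s=read_state(); w=capture("wrist"); q=capture("top"); t=capture("side")
a=cv2.resize(w["image"][140:360,180:360],(409,500),interpolation=cv2.INTER_CUBIC)
b=cv2.resize(t["image"][120:200,200:310],(390,284),interpolation=cv2.INTER_CUBIC)
c=cv2.resize(q["image"][185:235,140:210],(390,216),interpolation=cv2.INTER_CUBIC)
cv2.imwrite("pics/f.png",np.hstack([a,np.vstack([b,c[:,:]])]))
# rear strip of board: plane tilt and height
W=wcloud(w,s); hsv=cv2.cvtColor(w["image"],cv2.COLOR_BGR2HSV).astype(int)
for d in masks_of(w,"board")[:1]:
    m=d["region"]&(hsv[...,0]>50)&(hsv[...,0]<95)&(hsv[...,1]>100); m[250:]=0; P=W[m]; m2=abs(P[:,2]-np.median(P[:,2]))<.004; P=P[m2]
    A=np.c_[P[:,:2]-P[:,:2].mean(0),np.ones(len(P))]; print(len(P),"plane",np.linalg.lstsq(A,P[:,2],rcond=None)[0])
E
```

```text
[[535.4, 174.7, 26.8], [535.4, 174.7, 26.8], [535.4, 174.7, 26.8], [535.4, 174.7, 26.8]]
mean [535.39 174.7   26.78] axial 549.57 lat 123.06 F [-7.3 -0.9 20.6] yaw 5.507669958651817 tool y [-7.e-04 -1.e-04 -1.e+00] 20.5333 0.31826654111211833
5136 plane [-0.01287463 -0.00164581  0.02760671]
```

View pics/f.png

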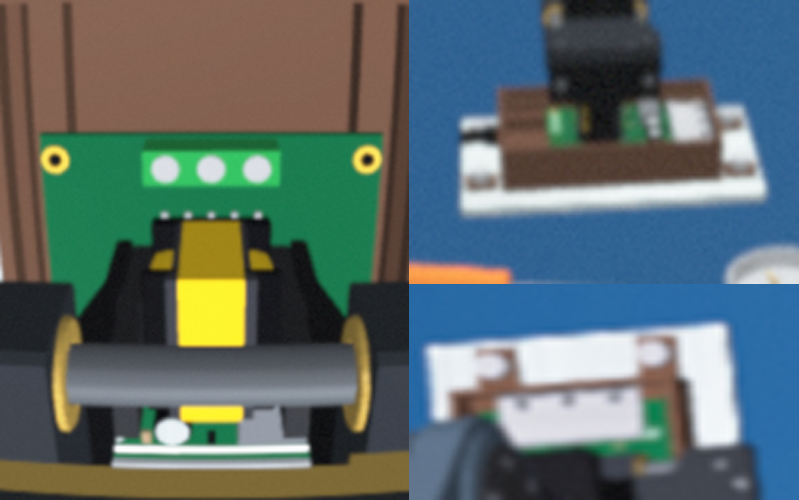

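Pressing harder raised the force from 11 to 20.6 N and left z at 26.8 mm, so the board is seated. The plate lies flat up to the white line, as it should when the board is home. Handing in.

```bash
python3 -c "
from rig import *
print(hand_in()); s=read_state(); print(s['position'],s['force'],s['opening'],s['time_s'])"
```

```text
the job is handed in; nothing more can be done
None
the job is handed in; nothing more can be done
```

The middle-sized board is in its housing, with its bare edge under the hold-down plate and against the end stops. It is still gripped by the transformer and pressed flat, and I handed the job in at about 20.5 s. No verdict is reported, so what follows is from my own last checks.

- **End stops:** forward travel stalled, with the TCP's x held at 0.5355 m while the sideways force rose. My camera estimate had put home about 1.6 mm short of where the edge stopped, within the roughly 2 mm spread of that estimate.
- **Pressed flat:** pressing harder raised the vertical force from 11 to 20.6 N and left the TCP height at 26.8 mm, so the board is on the ledges. The pins' travel was not measured directly.
- **Alignment:** yaw matches the measured housing yaw of about 5.5°. The board's centre is about 0.3 mm off the shell's centre in the wrist camera.
- **Plate:** it looks flat and laps the board up to the white line in the last picture. Its bend angle was not measured.
- **Level:** the wrist depth fit gave 0.013 rad, inside the 0.03 limit. The tool axis read under 0.002 rad off vertical, so part of the 0.013 may be depth error.
- **Bystanders:** the arm carried the board well above them. I did not re-measure their positions at the end.

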